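# Aim the tag reader and draw its sprung aerial to the mark

## Task

The small tag reader on the round foot has to read the capped sample tube, not the open one. Take its aerial by the upright grip between the fingers and, with the aerial still short, first swing the reader until the aerial points straight at the capped tube; then draw the aerial out against its spring until the ring on the rod is just at the barrel's mouth. Finish while still holding the grip there, steady and on aim, and leave the tubes, stands and everything else on the table undisturbed.

Things in the scene. Friction and masses are not known exactly. Their poses are not given: they have to be found in the camera images.
- swivel (a point): the tag reader's swivel axis: a white box-shaped housing 96 x 60 mm, top 123 mm above the table, that turns about a vertical axis on a fixed round grey foot (100 mm across, screwed down). This point lies on the vertical swivel axis at the height of the aerial's axis, 75 mm above the table; its x axis points along the aerial, outward from the housing (the pointing direction), z up. The front of the housing is 42 mm from the axis.
- reader (a joint): swivel angle of the housing, rad, growing counterclockwise seen from above, range -1.4 to 1.0; it stays where it is left (friction 0.12 N m) and always starts turned away clockwise from the tubes
- barrel_mouth (a point): centre of the mouth of the aluminium barrel (21 mm across) that sticks out of the housing, 70 mm in front of the swivel axis, 75 mm above the table; the steel aerial rod (10 mm across) slides out of it. A tall cool box stands at the back left of the table, its front about 0.62 m ahead of the robot, from 0.28 m left to 0.05 m right of it: pass round in front of it.
- aerial (a joint): how far the aerial is drawn out, m: 0 home, end stop at 0.085; the dark length ring's middle is level with the barrel's mouth at 0.060. An inner spring pulls it home: 3.3 N at 0, 9.9 N at 0.060, evenly rising (110 N/m).
- length_ring (a point): middle of the dark ring, 3 mm wide, round the aerial rod; hidden inside the barrel at home, it shows at the barrel's mouth when the aerial is drawn out 60 mm
- grip: the upright round grip on the aerial near its tip: a post 18 mm in diameter and 64 mm tall with a 21 mm cap 4 mm thick at the top; origin at the centre of its underside, 67 mm above the table; it stands on the aerial's line, 115 mm from the swivel axis when home (175 mm at the mark). The rod's ball tip reaches 24 mm beyond the post's axis.
- grip_mid (a point): where to hold the grip: on its axis, 112 mm above the table (the top of the grip is at 131 mm; the rod lies at 70 to 80 mm)
- capped_tube: the target: the sample tube with a screw cap, 94 mm tall, cap 20 mm across, upright in one of the two tube stands, in one of its end places; origin at the centre of its underside, z along the tube
- open_tube: the other tube, not to be aimed at: open, without a cap, 76 mm tall, 16 mm across, upright in the other stand; origin at the centre of its underside
- stand_a: two-plate tube stand 86 x 60 x 51 mm holding the capped tube; origin at the centre of its underside, long side along its x
- stand_b: like tube stand 86 x 60 x 51 mm holding the open tube; origin at the centre of its underside
- timer: small desk timer 60 x 64 x 18 mm, bystander; origin at the centre of its underside
- marker: felt marker 138 mm long, 15 mm wide, bystander; origin at the centre of its underside
- roll: roll of plaster tape 68 mm across, 19 mm high, bystander; origin at the centre of its underside
Not all that is in view belongs to the job. Leave any red look-alike of the capped_tube alone.

How it is judged:
By the outcome, as a careful person would: the job done as asked, in the order asked, and still so for the second after the job is handed in, while the arm keeps its last pose, push and grip.
It also fails if it takes over 42 s, if anything falls off the work surface, if the arm or the gripper's body presses on something with over 40 N, if the wrist force passes 120 N, or if a joint passes its speed limit or range.

## Robot

A 6-joint arm with a two-finger parallel gripper is mounted at the origin on a cart in front of the work surface, level with it; the furniture and walls round the work are solid. World frame = base frame: x ahead of the robot, y to its left, z up, the work surface at z = 0. Lengths are in m, angles in rad, forces in N, time in s.
With the tool pointing down it reaches from about 0.325 to 0.85 m from the base axis. Payload 15.5 kg.
Tool frame: the origin (TCP) lies at the very end of the fingers, on their centre line; the grasp point (between the pads) lies 19 mm behind it; x points along the fingers, y is the direction in which the jaws open and shut, and the axes are right-handed (so a half turn about x gives the same grasp; the last joint's range is limited). The gripper opens to 91 mm and grips with 3 to 60 N. Pads are 32 mm wide; open, the fingers measure 118 mm over their backs; the gripper's body (76 mm by 178 mm) begins 60 mm behind the grasp point.
Start: joints at [-1.395, 0.494, 1.345, -0, 1.302, -0.096], TCP at [0.168, -0.602, 0.187] pointing down, gripper open.
Joint ranges: [-2.91, 2.91], [-0.82, 2.16], [0.22, 2.67], [-1.22, 4.37], [0.12, 2.79], [-3.08, 3.08]. Speed limits (rad/s): [1.89, 1.89, 2.57, 3.01, 3.01, 3.01].

## Interface

Orientations are given as a unit quaternion [x, y, z, w].
In Python, from rig import telemetry, vision, close_job, spotter gives the robot as it stands.
- The arm moves only by the tool apply_moves, never from a script. Its argument "targets" is a list of rows, each an object of numbers: "tx", "ty", "tz": the shift along the tool's x, y, z in m; "yaw": the turn about the tool's x in rad; "grip": the gripper's target within -1 to 1 (shut at 1, half-way at 0, fully open at -1). A call has exactly 8 rows; each row is the pose to reach, as a shift and turn from the pose commanded when the call began, along the tool's axes at that moment; what a row does not reach only later rows make up. A row lasts 1/8 s, in which the tool goes at most 62.5 mm and 10.7 degrees, less where a joint would pass 70% of its speed; a pose out of reach is approached as far as the arm can. A call with a gripper value outside its range is refused whole. The fingers move at their own pace and stop on an object; "squeeze" is the grip in N (left out, the last holds). Time passes only in rows, so rows that repeat a pose let the fingers close, or fill a call up. It gives the time, the measured TCP pose, the force and the opening at its end, in the units of the state.
- telemetry.sense(): the state, without advancing time (a new reading comes with each control period).
- vision.get_image(name): name is "scene" or "side" or "wrist"; returns a dict with "color" (400x640x3 uint8, red, green, blue), "range_z" (400x640 float32, m along the optical axis (not along the pixel's ray), 0 where there is no reading), "K" (3x3 intrinsics, pixels), "eye" and "orientation" of the camera in the world. Camera axes: x right, y up, looking along -z (the intrinsics and any distortion apply to the point x, -y, -z); pixel columns grow to the right and rows downward; lengths in m; the calibration is good to about 2 mm. The wrist camera is an equidistant fisheye: a pixel r from the principal point sees the ray r / f radians off the axis. A picture is of the moment at which its call begins.
- close_job(): hands the job in, once; it reports no verdict.
Trained networks look in a picture, given as the dict that the camera call returned (one of the last four; its "shot" number tells which), for a name from the list of things; names that differ only in an ending like _2 or _b are one class to them, and where a whole thing is asked for, a point or a joint stands for the part that bears it (a point fixed in the world has none). Each returns a list of dicts, best first, with "score" (0 to 1); they miss things now and then, are a little off and sometimes report something else, mostly with a low value. They report only what shows in the picture. A call takes as long as a camera call. They do not tell look-alikes from the thing itself.
- spotter.find_in(picture, thing): "pixel" ([column, row] in pixels, amid what is visible of it).
The state is a dict: "t": time; "joint_pos": joint angles; "joint_velocities": joint speeds; "joint_efforts": joint torques, N m; "ee_pos": TCP position; "ee_rot": TCP orientation; "contact_force": force on the tool from outside, world axes, zero at the start; "moment": the same for the moment, N m; "gripper_width": opening from 0.0 (shut) to 1.0 (fully open).
Only numpy, scipy, OpenCV 4.12 (cv2) and the standard library are available. Lean on these libraries where they do the work, as an engineer would, in place of code of your own. Each camera call takes 0.05 s, during which the arm holds its last target.

## Working session

There is one attempt and no reset: what is moved stays moved. The work goes in short steps, Python scripts to look and compute and a tool call to move; the robot and the scene stay as the last step left them, time stands still between calls to the robot, and variables do not carry over. Pictures are saved under pics/ and viewed, and the job is handed in when it is done.

Besides the shell and the picture viewer there is one more tool, called after "Request:" as name([rows], argument=value, ...), one row to a line, values as JSON. apply_moves: Moves the arm, as the interface text tells. Its arguments: {"type":"object","properties":{"targets":{"type":"array","items":{"type":"object","properties":{"tx":{"type":"number"},"ty":{"type":"number"},"tz":{"type":"number"},"yaw":{"type":"number"},"grip":{"type":"number"}}}},"squeeze":{"type":"number"}},"required":["targets"]}

```bash
mkdir -p pics; cat > h.py <<'E'
import numpy as np, cv2
from scipy.spatial.transform import Rotation as R
from rig import telemetry, vision, close_job, spotter
def save(p,n): cv2.imwrite('pics/'+n+'.png',cv2.cvtColor(p['color'],cv2.COLOR_RGB2BGR))
def cam(p):
    return np.array(p['eye']),R.from_quat(p['orientation']).as_matrix(),np.array(p['K'])
def ray(p,uv,fish=False):
    e,M,K=cam(p); a=(uv[0]-K[0,2])/K[0,0]; b=(uv[1]-K[1,2])/K[1,1]
    if fish:
        r=np.hypot(a,b); s=np.sin(r)/r if r>1e-9 else 1; d=np.array([a*s,-b*s,-np.cos(r)])
    else: d=np.array([a,-b,-1.])
    return e,M@d
def at_z(p,uv,z,fish=False):
    e,d=ray(p,uv,fish); return e+d*(z-e[2])/d[2]
def pt(p,uv,fish=False):
    e,d=ray(p,uv); u,v=int(round(uv[0])),int(round(uv[1])); return e+d*p['range_z'][v,u]
def cloud(p):
    e,M,K=cam(p); v,u=np.mgrid[0:400,0:640]; z=p['range_z']
    c=np.stack([(u-K[0,2])/K[0,0]*z,-(v-K[1,2])/K[1,1]*z,-z],-1); return c@M.T+e
def proj(p,X,fish=False):
    e,M,K=cam(p); c=(np.asarray(X)-e)@M; x,y,z=c[0],-c[1],-c[2]
    if fish:
        r=np.hypot(x,y); t=np.arctan2(r,z); s=t/r; return K[0,0]*x*s+K[0,2],K[1,1]*y*s+K[1,2]
    return K[0,0]*x/z+K[0,2],K[1,1]*y/z+K[1,2]
E
python3 - <<'E'
from h import *
for n in ['scene','side','wrist']:
    p=vision.get_image(n); save(p,n+'0'); print(n,p['eye'],p['orientation'],p['K'].tolist() if hasattr(p['K'],'tolist') else p['K'],p.keys())
    for t in ['capped_tube','open_tube','stand_a','grip','grip_mid','swivel','barrel_mouth','reader','timer','marker','roll']:
        r=spotter.find_in(p,t); print(t,[(np.round(x['pixel']).tolist(),round(x['score'],2)) for x in r])
print(telemetry.sense())
E
```

```text
scene [0.12656487 0.70090621 0.51450069] [-0.11818396  0.5152539   0.82477972 -0.20070972] [[499.90853645208, 0.0, 320.77888608823673], [0.0, 499.90853645208, 205.2970170509549], [0.0, 0.0, 1.0]] dict_keys(['color', 'range_z', 'K', 'eye', 'orientation', 'shot'])
capped_tube [([285.0, 262.0], 0.59)]
open_tube [([276.0, 242.0], 0.8)]
stand_a [([334.0, 271.0], 0.96), ([361.0, 172.0], 0.65), ([256.0, 248.0], 0.61)]
grip [([318.0, 171.0], 0.69), ([363.0, 174.0], 0.29)]
grip_mid [([320.0, 174.0], 0.78)]
swivel [([362.0, 172.0], 0.79)]
barrel_mouth [([362.0, 171.0], 0.98), ([319.0, 169.0], 0.27)]
reader [([365.0, 171.0], 0.95), ([319.0, 171.0], 0.36)]
timer [([279.0, 217.0], 0.97), ([294.0, 317.0], 0.21)]
marker [([381.0, 250.0], 0.8)]
roll [([293.0, 316.0], 0.72)]
side [0.41189089 0.68421215 0.73745261] [-0.0312519   0.42072974  0.90313441 -0.07973732] [[446.65003985987653, 0.0, 317.7273276446874], [0.0, 446.65003985987653, 200.51006762071606], [0.0, 0.0, 1.0]] dict_keys(['color', 'range_z', 'K', 'eye', 'orientation', 'shot'])
capped_tube [([318.0, 267.0], 0.79), ([368.0, 245.0], 0.64), ([
[... 887 characters left out ...]
': 1.8, 'joint_pos': array([-1.39447690e+00,  4.93584618e-01,  1.34550977e+00,  1.84656700e-05,
        1.30246152e+00, -9.55076255e-02]), 'joint_velocities': array([-4.74894508e-05,  1.30075443e-03,  4.04875974e-05, -1.26895837e-03,
        1.40813539e-03,  1.55443829e-03]), 'joint_efforts': array([ 1.17992979e-03, -8.78677082e+01, -3.82250154e+01,  7.07584759e-02,
        4.40039823e-02, -4.26892859e-05]), 'ee_pos': array([ 0.16781444, -0.60206105,  0.18702122]), 'ee_rot': array([ 0.70059287,  0.09579532, -0.70057924,  0.09582078]), 'contact_force': array([-0.65973177, -0.07799222,  0.31171966]), 'moment': array([ 0.03376377, -0.00141949, -0.00990798]), 'gripper_width': 0.9976792328237404}
```

View pics/scene0.png

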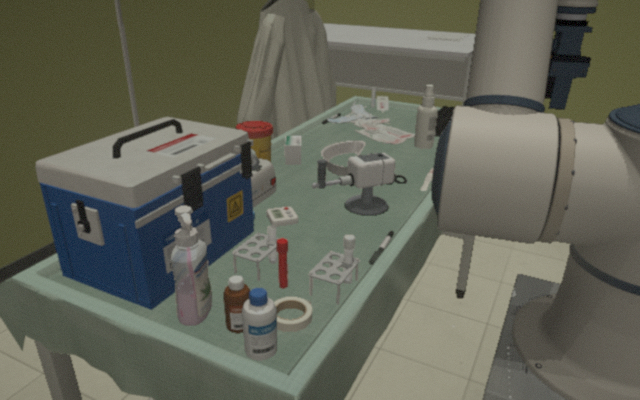

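View pics/side0.png

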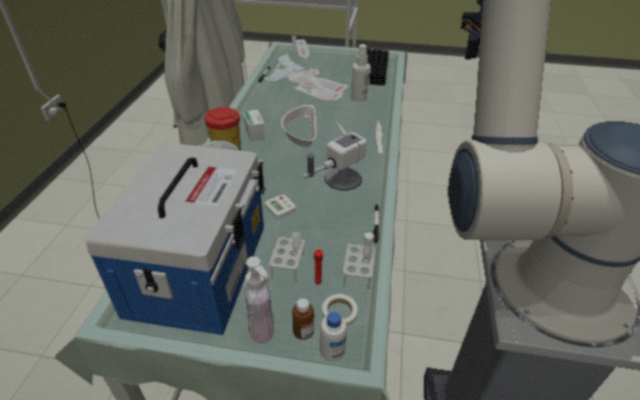

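View pics/wrist0.png

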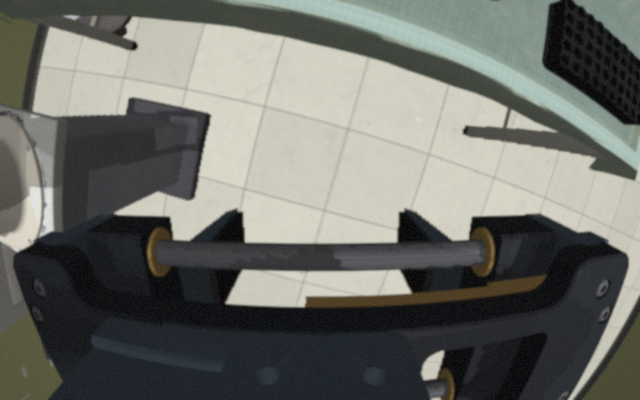

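```bash
python3 - <<'E'
from h import *
import pickle
ps={}
for n in ['scene','side']:
    p=vision.get_image(n); ps[n]=p
pickle.dump(ps,open('ps.pkl','wb'))
def crop(n,x,y,w,h,s):
    im=cv2.cvtColor(ps[n]['color'],cv2.COLOR_RGB2BGR)[y:y+h,x:x+w]; return cv2.resize(im,None,fx=s,fy=s,interpolation=cv2.INTER_CUBIC)
cv2.imwrite('pics/c1.png',crop('scene',220,220,160,90,5))
cv2.imwrite('pics/c2.png',crop('side',260,215,130,80,6))
cv2.imwrite('pics/c3.png',crop('scene',300,140,120,85,6))
cv2.imwrite('pics/c4.png',crop('side',290,115,100,80,7))
E
```

```text
(no output)
```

View pics/c1.png

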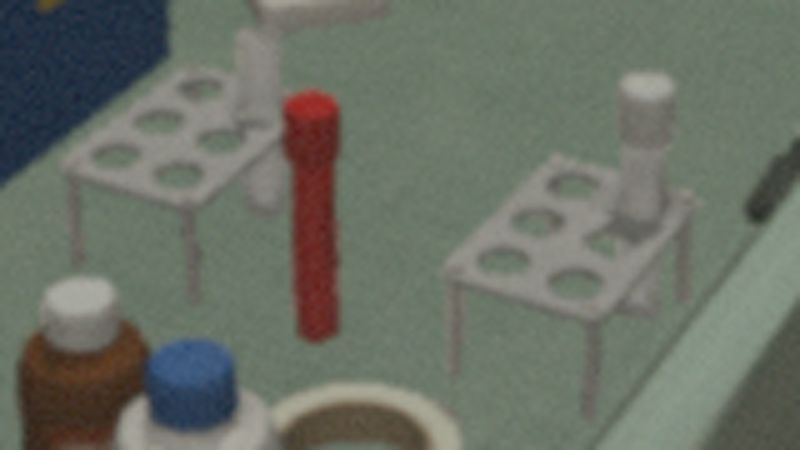

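View pics/c2.png

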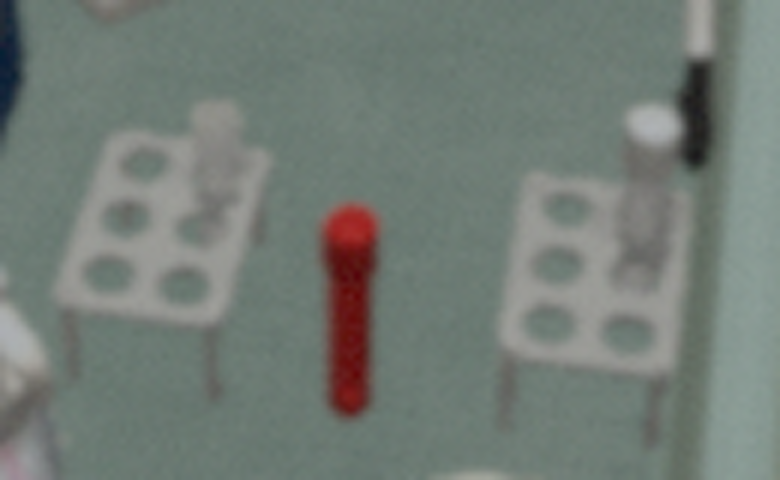

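View pics/c3.png

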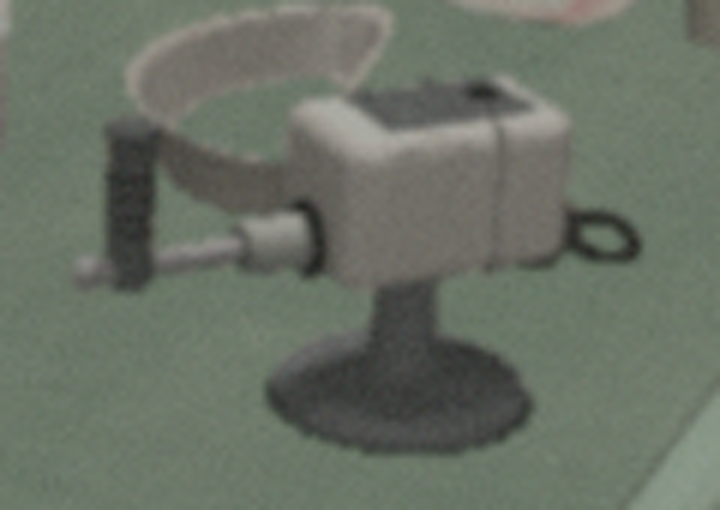

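View pics/c4.png

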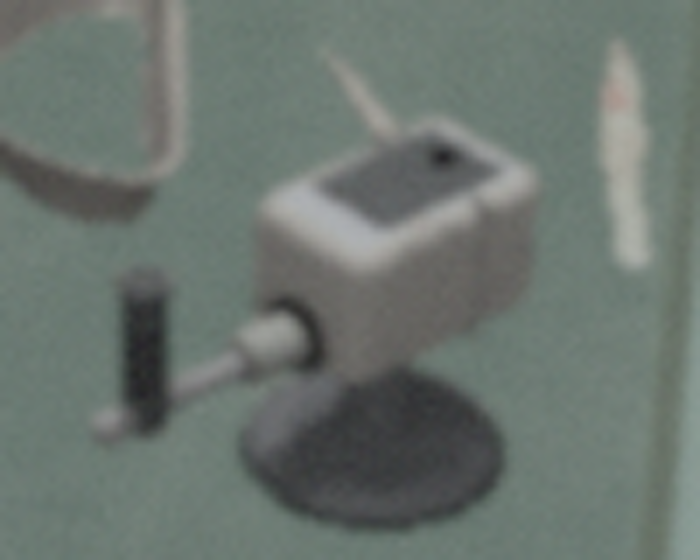

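```bash
cat >> h.py <<'E'
def tri(*rs):
    A=0;b=0
    for e,d in rs:
        d=d/np.linalg.norm(d); P=np.eye(3)-np.outer(d,d); A=A+P; b=b+P@e
    X=np.linalg.solve(A,b); return X,[np.linalg.norm((np.eye(3)-np.outer(d,d)/(d@d))@(X-e)) for e,d in rs]
E
python3 - <<'E'
from h import *
import pickle
ps=pickle.load(open('ps.pkl','rb')); s,d=ps['scene'],ps['side']
def T(n,a,b): X,r=tri(ray(s,a),ray(d,b)); print(n,X.round(4),np.round(r,4))
T('cap top',(220+648/5,220+82/5),(260+654/6,215+118/6))
T('open top',(220+260/5,220+33/5),(260+217/6,215+108/6))
T('grip top',(300+134/6,140+127/6),(290+146/7,115+280/7))
T('grip bot',(300+132/6,140+285/6),(290+149/7,115+428/7))
T('mouth',(300+242/6,140+245/6),(290+242/7,115+355/7))
T('ball',(300+85/6,140+272/6),(290+108/7,115+425/7))
# foot top
for p,n in((s,'scene'),(d,'side')):
    c=cloud(p); 
    m=(abs(c[...,0]-0.4)<.25)&(c[...,1]>-0.6)&(c[...,1]<0.2)&(p['range_z']>0)
    m1=m&(c[...,2]>.116)&(c[...,2]<.13)
    # near reader
    X=c[m1]; print(n,len(X),np.median(X,0) if len(X) else '')
    X=X[np.linalg.norm(X[:,:2]-np.median(X[:,:2],0),axis=1)<.1]
    r=cv2.minAreaRect(X[:,:2].astype(np.float32)*1000);print(r)
    # cap
    m2=m&(c[...,2]>.085)&(c[...,2]<.112)
    for q in [(220+648/5,220+82/5)] if n=='scene' else [(260+654/6,215+118/6)]:
        print('depth cap',pt(p,q))
    q=(300+400/6,140+380/6) if n=='scene' else (290+370/7,115+460/7)
    print('foot z.02',at_z(p,q,.015))
E
```

```text
cap top [0.4133 0.0169 0.0927] [0.0002 0.0002]
open top [0.5659 0.0213 0.0746] [0.0003 0.0003]
grip top [ 0.5744 -0.1979  0.1263] [0.0003 0.0003]
grip bot [ 0.5722 -0.1931  0.0665] [0.0006 0.0006]
mouth [ 0.5456 -0.232   0.0737] [0.0003 0.0003]
ball [ 0.5853 -0.1819  0.0738] [0. 0.]
scene 505 [ 0.49896717 -0.26652727  0.12124512]
((518.8165283203125, -258.1390075683594), (160.34149169921875, 62.84392547607422), 48.845638275146484)
depth cap [0.41155115 0.02136227 0.0953069 ]
foot z.02 [ 0.49365654 -0.26678921  0.015     ]
side 498 [ 0.50000207 -0.27392533  0.12201616]
((497.713134765625, -282.6030578613281), (97.57456970214844, 60.113216400146484), 50.3800163269043)
depth cap [0.41320331 0.01877399 0.09474107]
foot z.02 [ 0.49880233 -0.25526382  0.015     ]
```

```bash
cat >> h.py <<'E'
def delta(goal_p, ydir_deg=None, s=None):
    s=s or telemetry.sense(); M=R.from_quat(s['ee_rot']).as_matrix(); t=M.T@(np.array(goal_p)-s['ee_pos'])
    a=None
    if ydir_deg is not None:
        g=np.array([np.cos(np.radians(ydir_deg)),np.sin(np.radians(ydir_deg)),0]); a=np.arctan2(g@M[:,2],g@M[:,1])
    return t.round(4),a
E
python3 - <<'E'
from h import *
import pickle
s=telemetry.sense(); M=R.from_quat(s['ee_rot']).as_matrix(); print(M.round(3))
print(delta((0.573,-0.195,0.2),-40),delta((0.573,-0.195,0.2),140))
ps=pickle.load(open('ps.pkl','rb'))
for n in ps:
    p=ps[n]; c=cloud(p)
    for lo,hi in((.125,.14),(.1,.125)):
      m=(np.hypot(c[...,0]-.573,c[...,1]+.195)<.025)&(c[...,2]>lo)&(c[...,2]<hi); X=c[m]; print(n,len(X),np.median(X,0) if len(X) else 0)
    # housing top
    m=(np.hypot(c[...,0]-.498,c[...,1]+.283)<.062)&(c[...,2]>.117)&(c[...,2]<.128)
    X=c[m][:,:2]; r=cv2.minAreaRect(X.astype(np.float32)*1000); print(r,np.median(c[m][:,2]))
    # foot
    m=(np.hypot(c[...,0]-.5,c[...,1]+.283)<.07)&(c[...,2]>.006)&(c[...,2]<.03)
    X=c[m];print('foot',len(X),X.min(0),X.max(0))
    # bottle etc. heights along path; cool box extent
    m=(c[...,0]>.3)&(c[...,1]>-.1)&(c[...,1]<.35)&(c[...,2]>.1)&(c[...,2]<.5)&(c[...,0]<.9)
    print('box',c[m].min(0),c[m].max(0))
E
```

```text
[[ 0.     0.268 -0.963]
 [ 0.    -0.963 -0.268]
 [-1.     0.    -0.   ]]
(array([-0.013 , -0.2833, -0.4996]), np.float64(-0.6008703056103415)) (array([-0.013 , -0.2833, -0.4996]), np.float64(2.540722347979452))
scene 50 [ 0.57119224 -0.1872313   0.13022737]
scene 97 [ 0.56987476 -0.18424031  0.11248411]
((496.4733581542969, -282.522216796875), (92.67979431152344, 63.09109878540039), 51.2535400390625) 0.12129503428777166
foot 638 [ 0.45018981 -0.32328011  0.00607762] [ 0.54705894 -0.22629937  0.02946407]
box [ 0.44138953 -0.05701099  0.100014  ] [0.87092499 0.264565   0.25349985]
side 48 [ 0.5740852 -0.187493   0.1312284]
side 57 [ 0.5740071  -0.18423902  0.11273339]
((497.713134765625, -282.6030578613281), (97.57456970214844, 60.113216400146484), 50.3800163269043) 0.12213959024401622
foot 608 [ 0.44639864 -0.32362941  0.00603168] [ 0.56254483 -0.22107815  0.02998251]
box [ 0.44296607 -0.05197371  0.10000464] [0.87331361 0.26367358 0.25405671]
```

Request:
apply_moves([
  {"tx":-0.01,"ty":-0.02,"tz":-0.035,"yaw":-0.05,"grip":-1},
  {"tx":-0.02,"ty":-0.05,"tz":-0.085,"yaw":-0.12,"grip":-1},
  {"tx":-0.033,"ty":-0.08,"tz":-0.14,"yaw":-0.2,"grip":-1},
  {"tx":-0.033,"ty":-0.11,"tz":-0.19,"yaw":-0.28,"grip":-1},
  {"tx":-0.033,"ty":-0.14,"tz":-0.245,"yaw":-0.36,"grip":-1},
  {"tx":-0.033,"ty":-0.17,"tz":-0.295,"yaw":-0.44,"grip":-1},
  {"tx":-0.033,"ty":-0.2,"tz":-0.35,"yaw":-0.52,"grip":-1},
  {"tx":-0.033,"ty":-0.225,"tz":-0.39,"yaw":-0.6,"grip":-1},
])

```text
t: 2.9
ee_pos: [0.4847, -0.2787, 0.2202]
ee_rot: [0.641, 0.3, -0.64, 0.3]
contact_force: [-0.6, 0.2, -0.2]
gripper_width: 0.999
```

```bash
python3 - <<'E'
from h import *
print(delta((0.5735,-0.190,0.215),-40)); s=telemetry.sense(); print(s['ee_pos'],s['contact_force'],s['t'])
E
```

```text
(array([ 0.0052,  0.0114, -0.1251]), np.float64(0.002761124992596355))
[ 0.48465417 -0.27873405  0.22015995] [-0.60609391  0.20538133 -0.16012783] 2.9
```

Request:
apply_moves([
  {"tx":0.0,"ty":0.003,"tz":-0.03,"grip":-1},
  {"tx":0.0,"ty":0.007,"tz":-0.065,"grip":-1},
  {"tx":0.0,"ty":0.01,"tz":-0.1,"grip":-1},
  {"tx":0.0,"ty":0.011,"tz":-0.12,"grip":-1},
  {"tx":0.0,"ty":0.0115,"tz":-0.125,"grip":-1},
  {"tx":0.0,"ty":0.0115,"tz":-0.125,"grip":-1},
  {"tx":0.0,"ty":0.0115,"tz":-0.125,"grip":-1},
  {"tx":0.0,"ty":0.0115,"tz":-0.125,"grip":-1},
])

```text
invalid input
```

```bash
python3 - <<'E'
from h import *
import pickle
s=telemetry.sense(); print(s['ee_pos'],s['contact_force'],s['t'])
p=vision.get_image('wrist'); save(p,'w1'); pickle.dump(p,open('w1.pkl','wb'))
for t in ['grip','grip_mid','capped_tube','barrel_mouth']:
    print(t,[(np.round(x['pixel'],1).tolist(),round(x['score'],2)) for x in spotter.find_in(p,t)])
print('pred',proj(p,(.5735,-.19,.131),True),proj(p,(.412,.018,.094),True),proj(p,(.5,-.278,.123),True))
E
```

```text
[ 0.48465417 -0.27873405  0.22015995] [-0.60609391  0.20538133 -0.16012783] 2.9
grip [([332.2, 62.2], 0.68)]
grip_mid [([332.9, 63.4], 0.89)]
capped_tube [([131.5, 43.0], 0.79)]
barrel_mouth [([333.9, 173.2], 0.57), ([140.2, 29.3], 0.21)]
pred (np.float64(333.4781836588531), np.float64(59.86562182693865)) (np.float64(118.60788967453288), np.float64(41.4836219051266)) (np.float64(332.70737245773944), np.float64(180.43529103718933))
```

View pics/w1.png

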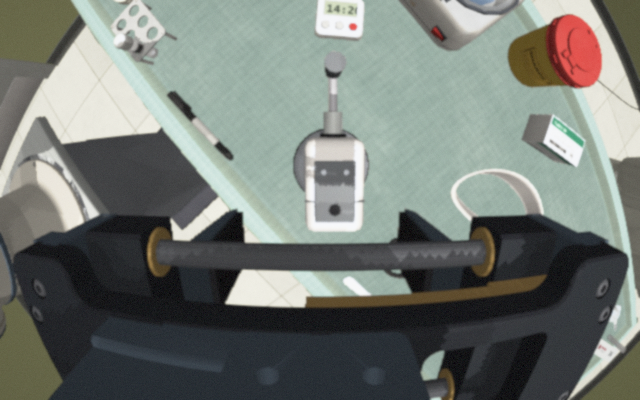

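```bash
python3 - <<'E'
import cv2
im=cv2.imread('pics/w1.png')
a=cv2.resize(im[40:240,280:390],None,fx=3,fy=3,interpolation=cv2.INTER_CUBIC)
b=cv2.resize(im[0:70,90:180],None,fx=5,fy=5,interpolation=cv2.INTER_CUBIC)
o=cv2.copyMakeBorder(b,0,600-350,0,0,cv2.BORDER_CONSTANT)
cv2.imwrite('pics/w1c.png',cv2.hconcat([a,o]))
E
```

```text
(no output)
```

View pics/w1c.png

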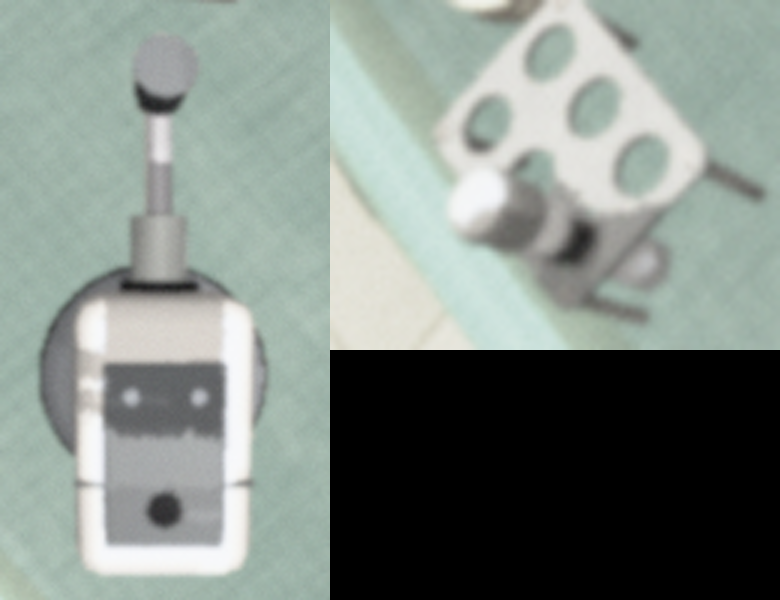

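```bash
python3 - <<'E'
from h import *
import pickle
p=pickle.load(open('w1.pkl','rb')); ps=pickle.load(open('ps.pkl','rb'))
g=at_z(p,(335,61.7),.131,True); c=at_z(p,(120.4,40.4),.094,True)
hf=at_z(p,(334.8,40+297/3),.121,True);hb=at_z(p,(334.8,40+573/3),.121,True)
print('grip',g,'cap',c,'hf',hf,'hb',hb,np.hypot(*(hf-hb)[:2]))
d=(g-hb)[:2];th=np.arctan2(d[1],d[0]);print(np.degrees(th)); u=np.array([np.cos(th),np.sin(th)])
print('axis from grip',g[:2]-.115*u,'from hb',hb[:2]+.054*u,'from hf',hf[:2]-.042*u)
# foot centre via edges at z~.01
fl=at_z(p,(280+40/3,40+375/3),.008,True);fr=at_z(p,(280+268/3,40+375/3),.008,True);print('foot',(fl+fr)/2,np.hypot(*(fl-fr)[:2]))
print('mouth',at_z(p,(280+159/3,40+215/3),.085,True)[:2]-.07*u)
for n,q in (('scene',(220+648/5,220+82/5)),('side',(260+654/6,215+118/6))): print(n,at_z(ps[n],q,.094))
for n,q in (('scene',(300+134/6,140+127/6)),('side',(290+146/7,115+280/7))): print(n,at_z(ps[n],q,.131))
s=telemetry.sense();print(s['t'])
E
```

```text
grip [ 0.57344536 -0.19223756  0.131     ] cap [0.41469989 0.01685054 0.094     ] hf [ 0.52701928 -0.24847498  0.121     ] hb [ 0.46840961 -0.32013448  0.121     ] 0.0925752569103504
50.6053414148179
axis from grip [ 0.50045964 -0.28110873] from hb [ 0.50268117 -0.27840367] from hf [ 0.50036363 -0.28093227]
foot [ 0.50209318 -0.28001071  0.008     ] 0.10192518492088727
mouth [ 0.50000146 -0.28115033]
scene [0.41243964 0.01924369 0.094     ]
side [0.41320482 0.01800672 0.094     ]
scene [ 0.56904873 -0.1874791   0.131     ]
side [ 0.57328889 -0.19066655  0.131     ]
3.15
```

Request:
apply_moves([
  {"tx":0.0,"ty":0.003,"tz":-0.03,"yaw":0,"grip":-1},
  {"tx":0.0,"ty":0.007,"tz":-0.065,"yaw":0,"grip":-1},
  {"tx":0.0,"ty":0.01,"tz":-0.1,"yaw":0,"grip":-1},
  {"tx":0.0,"ty":0.0115,"tz":-0.1236,"yaw":0,"grip":-1},
  {"tx":0.0,"ty":0.0116,"tz":-0.1236,"yaw":0,"grip":-1},
  {"tx":0.02,"ty":0.0116,"tz":-0.1236,"yaw":0,"grip":-1},
  {"tx":0.04,"ty":0.0116,"tz":-0.1236,"yaw":0,"grip":-1},
  {"tx":0.04,"ty":0.0116,"tz":-0.1236,"yaw":0,"grip":-1},
])

```text
t: 4.15
ee_pos: [0.5698, -0.1945, 0.1789]
ee_rot: [-0.641, -0.299, 0.642, -0.297]
contact_force: [-0.5, -0.0, -0.6]
gripper_width: 0.998
```

```bash
python3 - <<'E'
from h import *
s=telemetry.sense(); print(s['ee_pos'],s['contact_force'],s['t'],delta((.573,-.1915,.093),-39.5))
p=vision.get_image('wrist'); save(p,'w2')
print('pred',proj(p,(.573,-.1915,.131),True),proj(p,(.573,-.1915,.067),True))
E
```

```text
[ 0.56975021 -0.19448885  0.17892593] [-0.5204194  -0.03893319 -0.61660424] 4.15 (array([ 0.0859,  0.0008, -0.0045]), np.float64(-0.011542064474422917))
pred (np.float64(321.96036780764626), np.float64(198.61526676346864)) (np.float64(321.8324309319423), np.float64(183.44665572742818))
```

View pics/w2.png

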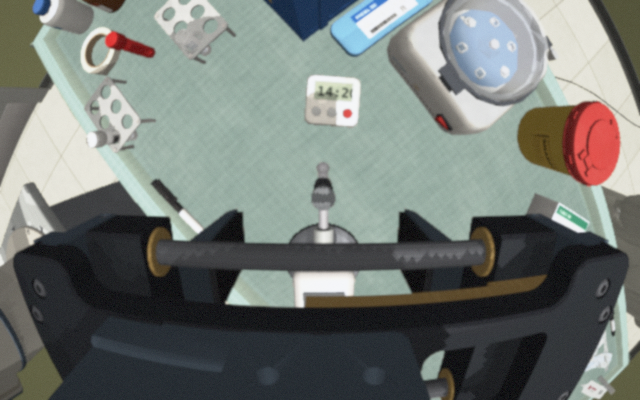

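Request:
apply_moves([
  {"tx":0.02,"ty":0.001,"tz":-0.0045,"yaw":-0.01,"grip":-1},
  {"tx":0.045,"ty":0.001,"tz":-0.0045,"yaw":-0.01,"grip":-1},
  {"tx":0.07,"ty":0.001,"tz":-0.0045,"yaw":-0.01,"grip":-1},
  {"tx":0.082,"ty":0.001,"tz":-0.0045,"yaw":-0.01,"grip":-1},
  {"tx":0.086,"ty":0.001,"tz":-0.0045,"yaw":-0.01,"grip":-1},
  {"tx":0.086,"ty":0.001,"tz":-0.0045,"yaw":-0.01,"grip":-1},
  {"tx":0.086,"ty":0.001,"tz":-0.0045,"yaw":-0.01,"grip":-0.5},
  {"tx":0.086,"ty":0.001,"tz":-0.0045,"yaw":-0.01,"grip":-0.3},
], squeeze=15)

```text
t: 5.2
ee_pos: [0.5754, -0.1908, 0.0946]
ee_rot: [0.64, 0.302, -0.639, 0.302]
contact_force: [0.2, 0.1, -0.4]
gripper_width: 0.815
```

```bash
python3 - <<'E'
from h import *
import pickle
s=telemetry.sense(); print(s['ee_pos'],s['contact_force'],s['gripper_width'],s['t'],delta((.573,-.1915,.093),-39.5))
p=vision.get_image('wrist'); save(p,'w3');pickle.dump(p,open('w3.pkl','wb'))
print('pred',proj(p,(.573,-.1915,.131),True),proj(p,(.573,-.1915,.067),True))
E
```

```text
[ 0.57542547 -0.19078886  0.09457785] [ 0.19675037  0.06205276 -0.39108053] 0.8151233465983777 5.2 (array([ 0.0016, -0.0014,  0.0021]), np.float64(0.00046042685648389493))
pred (np.float64(318.9986204941343), np.float64(245.98714983482293)) (np.float64(319.3168294090525), np.float64(213.4461591901057))
```

View pics/w3.png

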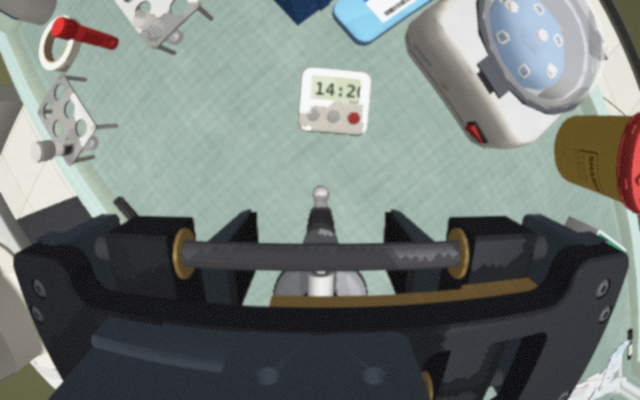

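Request:
apply_moves([
  {"tx":0.001,"ty":-0.001,"tz":0.001,"yaw":0,"grip":0.2},
  {"tx":0.001,"ty":-0.001,"tz":0.001,"yaw":0,"grip":0.5},
  {"tx":0.001,"ty":-0.001,"tz":0.001,"yaw":0,"grip":1},
  {"tx":0.001,"ty":-0.001,"tz":0.001,"yaw":0,"grip":1},
  {"tx":0.001,"ty":-0.001,"tz":0.001,"yaw":0,"grip":1},
  {"tx":0.001,"ty":-0.001,"tz":0.001,"yaw":0,"grip":1},
  {"tx":0.001,"ty":-0.001,"tz":0.001,"yaw":0,"grip":1},
  {"tx":0.001,"ty":-0.001,"tz":0.001,"yaw":0,"grip":1},
], squeeze=35)

```text
t: 6.25
ee_pos: [0.5738, -0.1908, 0.093]
ee_rot: [0.64, 0.302, -0.639, 0.302]
contact_force: [1.5, -0.1, -0.5]
gripper_width: 0.199
```

```bash
python3 - <<'E'
from h import *
import pickle
s=telemetry.sense(); print(s['ee_pos'],s['contact_force'],s['moment'],s['gripper_width'],s['t'],delta((.573,-.1915,.093),-39.5))
E
```

```text
[ 0.57381756 -0.19082335  0.0930238 ] [ 1.48510811 -0.05215235 -0.50402475] [-0.16970858 -0.33544875  0.10153784] 0.1990109831483995 6.25 (array([ 0.    , -0.0002,  0.001 ]), np.float64(0.00043227664375462723))
```

Request:
apply_moves([
  {"tx":0,"ty":-0.0035,"tz":0.0,"yaw":-0.03,"grip":1},
  {"tx":0,"ty":-0.0103,"tz":0.0004,"yaw":-0.09,"grip":1},
  {"tx":0,"ty":-0.0172,"tz":0.0012,"yaw":-0.15,"grip":1},
  {"tx":0,"ty":-0.024,"tz":0.0025,"yaw":-0.21,"grip":1},
  {"tx":0,"ty":-0.0307,"tz":0.0042,"yaw":-0.27,"grip":1},
  {"tx":0,"ty":-0.034,"tz":0.0051,"yaw":-0.3,"grip":1},
  {"tx":0,"ty":-0.034,"tz":0.0051,"yaw":-0.3,"grip":1},
  {"tx":0,"ty":-0.034,"tz":0.0051,"yaw":-0.3,"grip":1},
])

```text
t: 7.25
ee_pos: [0.5441, -0.1732, 0.093]
ee_rot: [-0.587, -0.394, 0.587, -0.394]
contact_force: [-2.8, -2.4, -0.2]
gripper_width: 0.203
```

```bash
cat > chk.py <<'E'
from h import *
s=telemetry.sense(); M=R.from_quat(s['ee_rot']).as_matrix()
A=np.array([.501,-.280]); v=s['ee_pos'][:2]-A
yd=np.degrees(np.arctan2(M[1,1],M[0,1]))
print('t',s['t'],s['ee_pos'].round(4),'r',np.hypot(*v),'ang',np.degrees(np.arctan2(v[1],v[0])),'tool aim',yd+90,'Ftool',(M.T@s['contact_force']).round(2),'Mtool',(M.T@s['moment']).round(3),s['gripper_width'])
E
python3 chk.py
```

```text
t 7.25 [ 0.5441 -0.1732  0.093 ] r 0.11518131037580052 ang 68.00033339717935 tool aim 67.67136024801087 Ftool [ 0.23 -1.71  3.31] Mtool [ 0.01  -0.543 -0.037] 0.2029590658792069
```

Request:
apply_moves([
  {"tx":0,"ty":-0.0058,"tz":0.0001,"yaw":-0.05,"grip":1},
  {"tx":0,"ty":-0.0149,"tz":0.001,"yaw":-0.13,"grip":1},
  {"tx":0,"ty":-0.024,"tz":0.0025,"yaw":-0.21,"grip":1},
  {"tx":0,"ty":-0.0329,"tz":0.0048,"yaw":-0.29,"grip":1},
  {"tx":0,"ty":-0.0417,"tz":0.0078,"yaw":-0.37,"grip":1},
  {"tx":0,"ty":-0.048,"tz":0.0105,"yaw":-0.43,"grip":1},
  {"tx":0,"ty":-0.0501,"tz":0.0115,"yaw":-0.45,"grip":1},
  {"tx":0,"ty":-0.0501,"tz":0.0115,"yaw":-0.45,"grip":1},
])

```text
t: 8.25
ee_pos: [0.4936, -0.1649, 0.093]
ee_rot: [0.485, 0.515, -0.485, 0.515]
contact_force: [0.3, -3.4, -1.8]
gripper_width: 0.201
```

```bash
python3 chk.py
```

```text
t 8.25 [ 0.4936 -0.1649  0.093 ] r 0.11534841016156284 ang 93.65678768915693 tool aim 93.42995789691435 Ftool [1.79 0.14 3.38] Mtool [ 0.028 -0.622 -0.049] 0.2008944798952333
```

Request:
apply_moves([
  {"tx":0,"ty":-0.0058,"tz":0.0001,"yaw":-0.05,"grip":1},
  {"tx":0,"ty":-0.0138,"tz":0.0008,"yaw":-0.12,"grip":1},
  {"tx":0,"ty":-0.0195,"tz":0.0016,"yaw":-0.17,"grip":1},
  {"tx":0,"ty":-0.024,"tz":0.0025,"yaw":-0.212,"grip":1},
  {"tx":0,"ty":-0.0254,"tz":0.0028,"yaw":-0.225,"grip":1},
  {"tx":0,"ty":-0.0254,"tz":0.0028,"yaw":-0.225,"grip":1},
  {"tx":0,"ty":-0.0254,"tz":0.0028,"yaw":-0.225,"grip":1},
  {"tx":0,"ty":-0.0254,"tz":0.0028,"yaw":-0.225,"grip":1},
])

```text
t: 9.25
ee_pos: [0.4686, -0.1691, 0.093]
ee_rot: [0.424, 0.566, -0.424, 0.566]
contact_force: [1.4, -3.1, -1.8]
gripper_width: 0.199
```

```bash
python3 chk.py; python3 - <<'E'
from h import *
import pickle
ps={n:vision.get_image(n) for n in ['scene','side','wrist']}
pickle.dump(ps,open('ps2.pkl','wb'))
for n in ps: save(ps[n],n+'4')
p=ps['side'];im=cv2.cvtColor(p['color'],cv2.COLOR_RGB2BGR)
cv2.imwrite('pics/c5.png',cv2.resize(im[90:300,270:400],None,fx=2.8,fy=2.8,interpolation=cv2.INTER_CUBIC))
c=cloud(p); m=(np.hypot(c[...,0]-.501,c[...,1]+.28)<.064)&(c[...,2]>.117)&(c[...,2]<.128)
r=cv2.minAreaRect(c[m][:,:2].astype(np.float32)*1000); print(r)
for n,q in (('wrist',None),):
    print(proj(ps[n],(.4135,.018,.094),True))
E
```

```text
t 9.25 [ 0.4686 -0.1691  0.093 ] r 0.11556963156830492 ang 106.30671949577528 tool aim 106.36911604587547 Ftool [1.84 0.43 3.4 ] Mtool [ 0.028 -0.616  0.171] 0.1993629375927012
((503.2142028808594, -275.5188293457031), (59.583587646484375, 79.30099487304688), 10.846756935119629)
(np.float64(321.36299530969825), np.float64(-56.56577334113135))
```

View pics/wrist4.png

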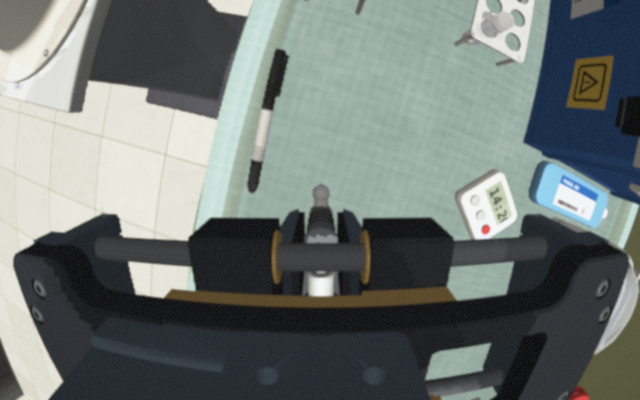

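View pics/c5.png

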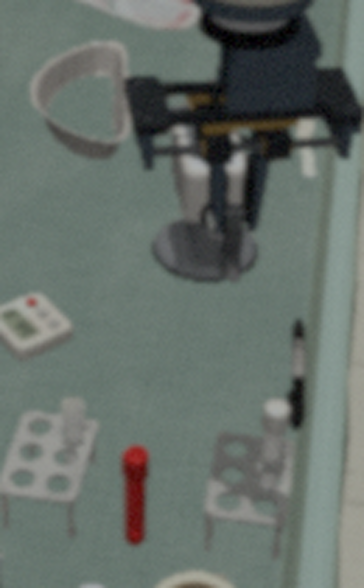

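View pics/scene4.png

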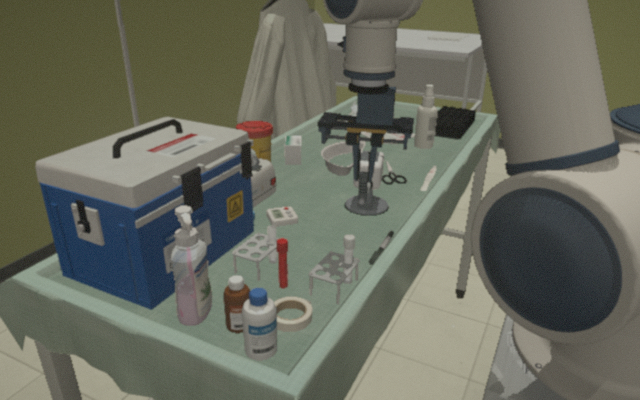

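Request:
apply_moves([
  {"tx":0,"ty":0,"tz":0,"yaw":0,"grip":1},
  {"tx":0,"ty":0,"tz":-0.005,"yaw":0,"grip":1},
  {"tx":0,"ty":0,"tz":-0.014,"yaw":0,"grip":1},
  {"tx":0,"ty":0,"tz":-0.024,"yaw":0,"grip":1},
  {"tx":0,"ty":0,"tz":-0.034,"yaw":0,"grip":1},
  {"tx":0,"ty":0,"tz":-0.044,"yaw":0,"grip":1},
  {"tx":0,"ty":0,"tz":-0.05,"yaw":0,"grip":1},
  {"tx":0,"ty":0,"tz":-0.05,"yaw":0,"grip":1},
], squeeze=45)

```text
t: 10.4
ee_pos: [0.4542, -0.121, 0.0931]
ee_rot: [0.423, 0.566, -0.424, 0.567]
contact_force: [1.3, -7.9, -5.2]
gripper_width: 0.197
```

```bash
python3 chk.py; python3 - <<'E'
from h import *
import pickle
ps={n:vision.get_image(n) for n in ['scene','side','wrist']}
pickle.dump(ps,open('ps3.pkl','wb'))
for n in ps: save(ps[n],n+'5')
f=lambda n,x,y,w,h,s: cv2.resize(cv2.cvtColor(ps[n]['color'],cv2.COLOR_RGB2BGR)[y:y+h,x:x+w],(400,400),interpolation=cv2.INTER_CUBIC)
cv2.imwrite('pics/c6.png',cv2.hconcat([f('scene',330,110,100,100,4),f('side',290,110,100,100,4)]))
for n in ps:
    print(n,[np.round(proj(ps[n],X,n=='wrist'),1) for X in ((.4813,-.2128,.075),(.4135,.018,.094))])
E
```

```text
t 10.4 [ 0.4542 -0.121   0.0931] r 0.1657319402232257 ang 106.40123630105015 tool aim 106.42579425786283 Ftool [ 5.21 -0.99  7.95] Mtool [ 0.025 -1.7   -0.047] 0.19743446832882722
scene [array([363.9, 189. ]), array([349.3, 235.9])]
side [array([348.8, 172.6]), array([368.9, 234.6])]
wrist [array([321.3, 322.2]), array([321.8,   4.7])]
```

View pics/wrist5.png

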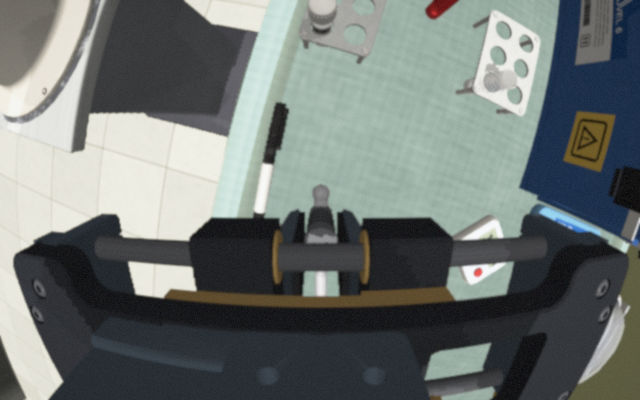

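View pics/c6.png

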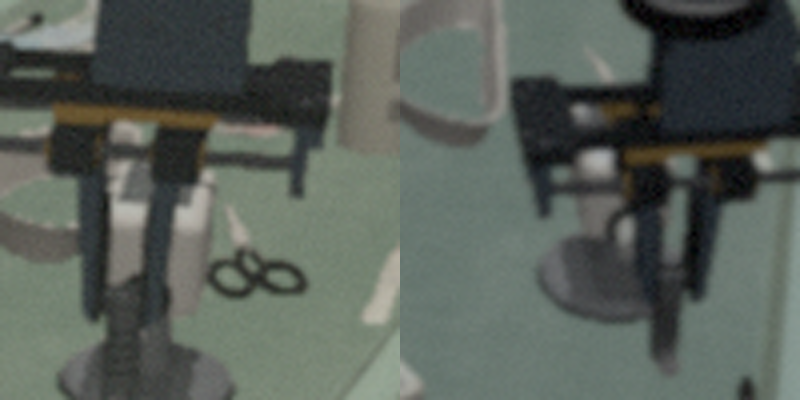

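```bash
python3 - <<'E'
import cv2,numpy as np
a,b,c=[cv2.imread(f'pics/{n}.png') for n in('w3','wrist4','wrist5')]
o=[cv2.resize(i[170:300,285:357],None,fx=3.6,fy=3.6,interpolation=cv2.INTER_CUBIC) for i in(a,b,c)]
cv2.imwrite('pics/c7.png',cv2.hconcat(o))
t=b[183:205,308:334]
for i in (a,b,c):
    r=cv2.matchTemplate(i[170:225,295:350],t,cv2.TM_CCOEFF_NORMED); _,v,_,l=cv2.minMaxLoc(r); print(v,l[0]+295,l[1]+170)
cv2.imwrite('pics/c8.png',cv2.resize(c[0:70,280:400],None,fx=6,fy=6,interpolation=cv2.INTER_CUBIC))
E
```

```text
0.5531372427940369 310 203
1.0 308 183
0.982244610786438 308 183
```

View pics/c7.png

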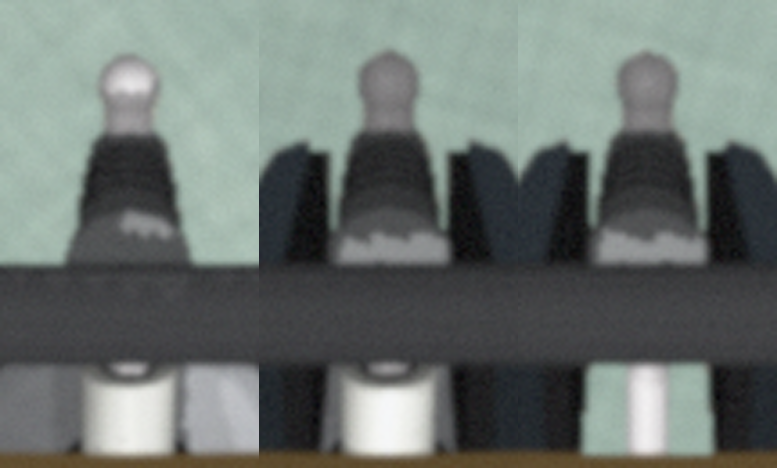

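View pics/c8.png

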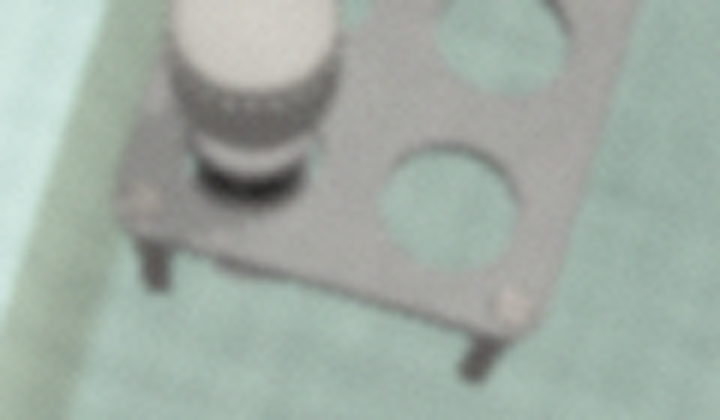

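```bash
python3 - <<'E'
from h import *
import pickle
p=pickle.load(open('ps3.pkl','rb'))['wrist']
cap=at_z(p,(322.6,5),.094,True); ball=at_z(p,(320.8,192),.077,True); rod=at_z(p,(320.8,284),.079,True); base=at_z(p,(318.5,27.5),.055,True)
print('cap',cap,'ball',ball,'rod',rod,'neck',base)
A=lambda a,b:np.degrees(np.arctan2(*(b-a)[1::-1]))
print('rod dir',A(rod,ball),'ball->cap',A(ball,cap),'axis->cap',A(np.array([.501,-.28,0]),cap),'axis->ball',A(np.array([.501,-.28,0]),ball),'rod->cap',A(rod,cap))
E
```

```text
cap [0.41403245 0.01793672 0.094     ] ball [ 0.44888411 -0.10436219  0.077     ] rod [ 0.46945011 -0.17408432  0.079     ] neck [0.41231643 0.01358023 0.055     ]
rod dir 106.43451964868292 ball->cap 105.90602192579526 axis->cap 106.27249232708597 axis->ball 106.52686664976912 rod->cap 106.09824403979829
```

Request:
apply_moves([
  {"tx":0,"ty":0,"tz":-0.002,"yaw":0,"grip":1},
  {"tx":0,"ty":0.0001,"tz":-0.005,"yaw":0,"grip":1},
  {"tx":0,"ty":0.0002,"tz":-0.008,"yaw":0,"grip":1},
  {"tx":0,"ty":0.0003,"tz":-0.0094,"yaw":0,"grip":1},
  {"tx":0,"ty":0.0003,"tz":-0.0094,"yaw":0,"grip":1},
  {"tx":0,"ty":0.0003,"tz":-0.0094,"yaw":0,"grip":1},
  {"tx":0,"ty":0.0003,"tz":-0.0094,"yaw":0,"grip":1},
  {"tx":0,"ty":0.0003,"tz":-0.0094,"yaw":0,"grip":1},
])

```text
t: 11.55
ee_pos: [0.452, -0.1124, 0.093]
ee_rot: [0.423, 0.566, -0.424, 0.567]
contact_force: [1.9, -10.6, -5.6]
gripper_width: 0.197
```

```bash
python3 chk.py; python3 - <<'E'
from h import *
import pickle
q=pickle.load(open('ps2.pkl','rb'))['wrist']
for row in (272,274,275.5): 
    m=at_z(q,(320.8,row),.0855,True); print('mouth@home',row,m,np.hypot(m[0]-.4686,m[1]+.1691))
ps={n:vision.get_image(n) for n in ['scene','side','wrist']}
pickle.dump(ps,open('ps4.pkl','wb'))
for n in ps: save(ps[n],n+'6')
f=lambda n,x,y,w,h: cv2.resize(cv2.cvtColor(ps[n]['color'],cv2.COLOR_RGB2BGR)[y:y+h,x:x+w],(400,500),interpolation=cv2.INTER_CUBIC)
cv2.imwrite('pics/c9.png',cv2.hconcat([f('scene',340,140,56,70),f('side',320,140,56,70)]))
for t in ['length_ring','barrel_mouth']:
  for n in ps:
    print(n,t,[(np.round(x['pixel'],1).tolist(),round(x['score'],2)) for x in spotter.find_in(ps[n],t)])
print([np.round(proj(ps[n],(.4813,-.2128,.075)),1) for n in('scene','side')])
b=cv2.imread('pics/wrist4.png');c=cv2.imread('pics/wrist6.png')
r=cv2.matchTemplate(c[170:225,295:350],b[183:205,308:334],cv2.TM_CCOEFF_NORMED); print(cv2.minMaxLoc(r))
E
```

```text
t 11.55 [ 0.452  -0.1124  0.093 ] r 0.174614148325242 ang 106.3035956369064 tool aim 106.40009646849813 Ftool [ 5.65 -1.13 10.72] Mtool [ 0.033 -1.871 -0.069] 0.19679372850439017
mouth@home 272 [ 0.47968472 -0.20843724  0.0855    ] 0.04086917844394313
mouth@home 274 [ 0.48016166 -0.21005765  0.0855    ] 0.04255821114817701
mouth@home 275.5 [ 0.4805215  -0.21128023  0.0855    ] 0.043832568517444694
scene length_ring [([356.7, 199.8], 0.71)]
side length_ring [([359.1, 189.9], 0.71)]
wrist length_ring [([321.2, 226.0], 0.67)]
scene barrel_mouth [([360.6, 180.5], 0.83)]
side barrel_mouth [([355.2, 178.7], 0.73)]
wrist barrel_mouth [([322.2, 228.2], 0.91)]
[array([363.9, 189. ]), array([348.8, 172.6])]
(-0.4407773017883301, 0.9851767420768738, (29, 16), (13, 13))
```

View pics/c9.png

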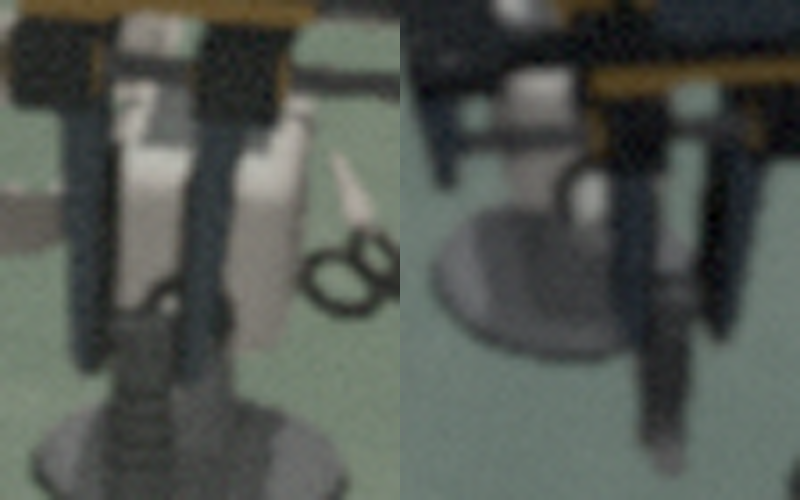

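View pics/wrist6.png

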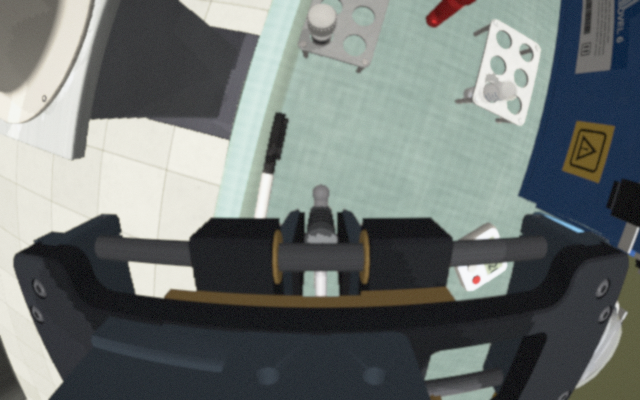

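Request:
apply_moves([
  {"tx":0,"ty":0,"tz":-0.0005,"yaw":0,"grip":1},
  {"tx":0,"ty":0,"tz":-0.0005,"yaw":0,"grip":1},
  {"tx":0,"ty":0,"tz":-0.0005,"yaw":0,"grip":1},
  {"tx":0,"ty":0,"tz":-0.0005,"yaw":0,"grip":1},
  {"tx":0,"ty":0,"tz":-0.0005,"yaw":0,"grip":1},
  {"tx":0,"ty":0,"tz":-0.0005,"yaw":0,"grip":1},
  {"tx":0,"ty":0,"tz":-0.0005,"yaw":0,"grip":1},
  {"tx":0,"ty":0,"tz":-0.0005,"yaw":0,"grip":1},
])

```text
t: 13.0
ee_pos: [0.4519, -0.1119, 0.093]
ee_rot: [0.423, 0.566, -0.424, 0.567]
contact_force: [1.8, -10.6, -6.0]
gripper_width: 0.194
```

```bash
python3 chk.py; python3 - <<'E'
from h import *
# average several side/scene frames for a low-noise look at the mouth; depth profile too
acc={}
for n in('side','scene'):
    F=[vision.get_image(n) for _ in range(6)]; im=np.mean([f['color'] for f in F],0)
    p=F[0]; u,v=map(int,proj(p,(.4813,-.2128,.075)))
    a=cv2.resize(im[v-25:v+25,u-20:u+20].astype(np.uint8)[...,::-1],(400,500),interpolation=cv2.INTER_CUBIC); acc[n]=cv2.convertScaleAbs(a,alpha=1.5)
cv2.imwrite('pics/c10.png',cv2.hconcat([acc['side'],acc['scene']]))
s=telemetry.sense();M=R.from_quat(s['ee_rot']).as_matrix();print(s['t'],(M.T@s['contact_force']).round(2),s['ee_pos'])
E
```

```text
t 13.0 [ 0.4519 -0.1119  0.093 ] r 0.1751188847397932 ang 106.29480515758715 tool aim 106.4003637198854 Ftool [ 5.97 -1.3  10.61] Mtool [ 0.036 -1.857  0.011] 0.19389925087551657
13.6 [ 6.62 -1.49  9.84] [ 0.45186599 -0.11191598  0.09303849]
```

View pics/c10.png

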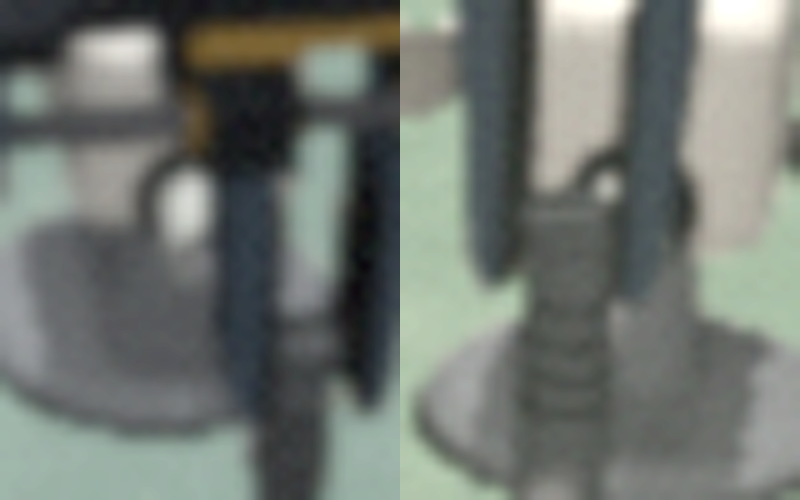

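```bash
python3 - <<'E'
from h import *
p=vision.get_image('wrist'); save(p,'w7')
g=lambda n:cv2.cvtColor(cv2.imread(f'pics/{n}.png'),cv2.COLOR_BGR2GRAY)[183:236,306:336].astype(np.float32)
b=g('wrist4')
for n in('wrist5','wrist6','w7'): print(n,cv2.phaseCorrelate(b,g(n)))
cap=at_z(p,(321.5,18),.094,True)
s=telemetry.sense();print(s['t'],s['gripper_width'],s['ee_pos'],s['joint_velocities'].round(4))
c=p['color'][:,:,::-1];cv2.imwrite('pics/c11.png',cv2.resize(c[0:70,280:400],None,fx=6,fy=6,interpolation=cv2.INTER_CUBIC))
print(proj(p,(.4135,.018,.094),True))
E
```

```text
wrist5 ((-0.03299062484294524, 0.2144505864605719), 0.8624737839639923)
wrist6 ((0.010207854460841048, -0.03918363695143512), 1.0221058586497365)
w7 ((-0.03948026597083576, 0.05050351045615642), 0.9863509707980685)
13.65 0.19547200335765622 [ 0.45188575 -0.11194221  0.09304521] [ 0.0007  0.0008  0.     -0.0007 -0.0005 -0.0006]
(np.float64(321.27107728024106), np.float64(17.982808118543858))
```

View pics/c11.png

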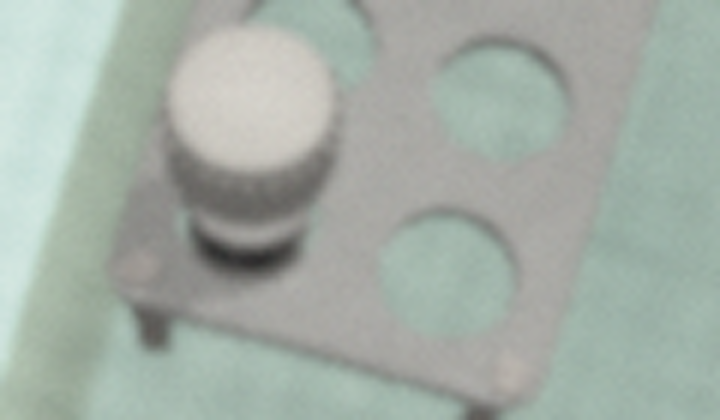

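```bash
python3 -c "
from rig import close_job
print(close_job())"
```

```text
the job is handed in; nothing more can be done
None
```

I handed the job in at t ≈ 13.7 s with the gripper still holding the grip. The reader is aimed at the capped tube and the aerial drawn out to about 60 mm. I never saw the ring on the rod directly.

- **Order:** I gripped the post and swung the reader about 56° with the aerial less than 1 mm out. Then I drew the aerial straight out.
- **Aim:** The last checks put the grip at 106.3° and the tool at 106.4°, with the capped tube at 106.3–106.4°. That agrees within about 0.2°.
- **Length:** I took the 60 mm from how far the tool had moved. The grip had not slipped in the fingers; the shift in the wrist picture was under 0.3 pixel. In every picture the fingers and post hid the ring and the barrel's mouth.
- **Force:** The pull read 9.8–10.6 N against the 9.9 N expected at the mark. Midway it read 8.0 N where about 8.9 N was expected, so it only roughly confirms the length. The gripper also carried a sideways load of about 6 N along the fingers (straight up and down), which I left as it was.
- **Surroundings:** I saw nothing else moved on the table in the pictures. I did not measure the stands, tubes or bystanders again at the end.

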